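Hang up the spanner, unlatch the hold-down bar and hold it raised

ROBOT

A 6-joint arm with a two-finger parallel gripper is mounted at the origin on the work surface. World frame = base frame: x ahead of the robot, y to its left, z up, the work surface at z = 0. Lengths are in m, angles in rad, forces in N, time in s.
With the tool pointing down it reaches from about 0.35 to 0.975 m from the base axis. Payload 7.1 kg.
Tool frame: the origin (TCP) lies midway between the tips of the shut fingers; the grasp point (between the pads) lies 19 mm behind it; x points along the fingers, z is the direction in which the jaws open and shut, and the axes are right-handed (so a half turn about x gives the same grasp; the last joint's range is limited). The gripper opens to 88 mm and grips with 3 to 60 N. Pads are 20 mm wide; open, the fingers measure 115 mm over their backs; the gripper's body (75 mm by 178 mm) begins 61 mm behind the grasp point.
Start: joints at [-1.137, 0.423, 1.63, -0, 1.089, -0.019], TCP at [0.273, -0.562, 0.223] pointing down, gripper open.
Joint ranges: [-3, 3], [-0.9, 2.11], [0.09, 2.58], [-1.31, 4.45], [0.11, 2.69], [-2.54, 2.54]. Speed limits (rad/s): [2.39, 2.39, 3.01, 3.14, 3.14, 3.14].

INTERFACE

Orientations are given as a rotation vector (axis times angle).
In Python, from cell import get_obs, optics, job gives the robot as it stands.
- The arm moves only by the tool carry_out, never from a script. Its argument "steps" is a list that holds one entry, the list of rows, each a list of 7 numbers: the shift along the tool's x, y, z in cm, then the turn, a rotation vector about the tool's x, y, z in rad, then the closure, from -1 (fully open) to 1 (shut). In form: [[[tx, ty, tz, rx, ry, rz, gripper], ...]]. A call has 1 to 12 rows; each row is the pose to reach, as a shift and turn from the pose commanded when the call began, along the tool's axes at that moment; what a row does not reach only later rows make up. A row lasts 1/8 s, in which the tool goes at most 62.5 mm and 10.7 degrees, less where a joint would pass 70% of its speed; a pose out of reach is approached as far as the arm can. A call with a gripper value outside its range is refused whole. The fingers move at their own pace and stop on an object; "force" is the grip in N (left out, the last holds). Time passes only in rows, so rows that repeat a pose let the fingers close. It gives the time, the measured TCP pose, the force and the opening at its end, in the units of the state.
- get_obs(): the state, without advancing time (a new reading comes with each control period).
- optics.read_camera(name): name is "side" or "top"; returns a dict with "color" (400x640x3 uint8, red, green, blue), "range_z" (400x640 float32, m along the optical axis (not along the pixel's ray), 0 where there is no reading), "intrinsics" (3x3 intrinsics, pixels), "rvec" (rotation vector, rad) and "tvec" (3), from world to camera coordinates, as OpenCV has them. Camera axes: x right, y down, z forward; pixel columns grow to the right and rows downward; lengths in m; the calibration is good to about 2 mm. A picture is of the moment at which its call begins.
- job.job_done(): hands the job in, once; it reports no verdict.
The state is a dict: "time_s": time; "joints": joint angles; "joint_velocities": joint speeds; "effort": joint torques, N m; "tool_pos": TCP position; "orientation": TCP orientation; "contact_force": force on the tool from outside, world axes, zero at the start; "moment": the same for the moment, N m; "gripper_width": finger opening in m.
Only numpy, scipy, OpenCV 4.12 (cv2) and the standard library are available. Lean on these libraries where they do the work, as an engineer would, in place of code of your own. Each camera call takes 0.05 s, during which the arm holds its last target. There are 200 camera calls.

TASK

Hang the eye spanner that lies on the green hold-down bar by its eye on the brass hook of the stand. Then pull the red latch tab sideways against its spring, lift the bar's head about 10 cm off its ball so that the silver vase bedded under it comes free, and finish while still holding the bar raised and still with the gripper. Leave the two standing vases and the jar where they are.

Things in the scene. Friction and masses are not known exactly. Their poses are not given: they have to be found in the camera images.
- press: Hold-down press, screwed to the bench: grey base plate 290 x 130 mm. Origin: centre of the plate's underside, on the bench; x along the green hold-down bar from its head (-x) to its hinge (+x), y to the side on which the red latch tab stands, z up. A silver vase lies across it in a black pitch bed (fixed, top about 80 mm up) under the bar.
- hinge (a point): Hinge axis of the green hold-down bar, fixed, 98 mm above the bench at the +x end of the press; the axis runs along the press's y. Axes as the press's.
- ball (a point): Centre of the steel ball, fixed, 98 mm above the bench, 220 mm from the hinge. Axes as the press's.
- head (a point): Centre of the socket in the bar's head, a green box 64 x 64 mm, top 126 mm above the bench; on the ball's centre while the bar is down; 220 mm from the hinge. The bar from there to the hinge is 44 mm wide, its flat top 108 mm above the bench. Axes turn with the bar (x towards the hinge).
- tongue (a joint): Angle of the hold-down bar (about 0.6 kg) about its hinge: 0 down on the ball, grows as the head is lifted, up to 1.1 rad. It cannot rise while the latch is shut. The hinge is almost free: the bar falls back unless held.
- latch_tab (a point): Grip point of the red latch tab: an upright plate 12 mm thick (along y) x 28 mm wide (along x) at the head's +y side, 64 mm to +y of the ball. The point is mid-plate, 131 mm above the bench, 20 mm below the tab's top; 26 mm are free between tab and head; the latch bar and spring there stay under 95 mm. The tab rides on the bar, which can be lifted by it. Axes as the bar's.
- latch (a joint): Travel of the latch: 0 shut, grows as the tab is pulled to the press's +y, away from the head, stop at 0.018 m. The spring pulls it shut with 4 N at 0 and 11 N at the stop. Its nose is clear of the ball from 0.009 m on.
- spanner_grip (a point): Middle of the loose spanner (0.15 kg, near its centre of mass, half-way up its thickness): a flat tool 143 mm long and 10 mm thick with a yellow grip 16 mm wide, lying flat on the green hold-down bar. x points along the tool to its steel eye, z up as it lies.
- spanner_eye (a point): Centre of the spanner's round eye, 52 mm from its middle towards +x: ring 38 mm outside, hole 24 mm, 10 mm thick. Axes as the spanner's.
- hookstand: Hook stand, fixed to the bench: wooden foot of 100 mm, dark post of 14 mm, 227 mm high. From the post a brass rod of 8 mm runs level to the stand's -x, axis 215 mm up, and 70 mm from the post turns straight up, to 247 mm. Origin: foot's centre on the bench. A tool set with its eye over the upturned tip and let go swings down and hangs on the rod.
- hook_tip (a point): Top of the hook's upturned tip, 247 mm above the bench, 70 mm to the stand's -x from its post. Axes as the stand's.
- vase_a_mid (a point): Bystander: standing silver vase, 66 mm across, 130 mm high; this point is its middle, 65 mm up.
- vase_b_mid (a point): Bystander: a second such vase; its middle.
- jar_mid (a point): Bystander: cream jar with green cap, 70 mm across, 110 mm high; this point is its middle, 55 mm up.
Not all that is in view belongs to the job. What is shaped like the part that bears spanner_grip but orange or turquoise is not meant.

How it is judged:
By the outcome, as a careful person would: the job done as asked, in the order asked, and still so for the second after the job is handed in, while the arm keeps its last pose, push and grip.
It also fails if it takes over 53 s, if anything falls off the work surface, if the arm or the gripper's body presses on something with over 40 N, if the wrist force passes 120 N, or if a joint passes its speed limit or range.

## Working session

There is one attempt and no reset: what is moved stays moved. The work goes in short steps, Python scripts to look and compute and a tool call to move; the robot and the scene stay as the last step left them, time stands still between calls to the robot, and variables do not carry over. Pictures are saved under pics/ and viewed, about 8 in all and at most 12, crops included, and the job is handed in when it is done.

Besides the shell and the picture viewer there is one more tool, called after "Call:" as a command line: name --argument value ..., lists and objects as JSON in quotes. carry_out: Moves the arm, as the interface text tells. Its arguments: {"type":"object","properties":{"steps":{"type":"array"},"force":{"type":"number"}},"required":["steps"]}

```bash
mkdir -p pics; ls
cat > h.py <<'E'
import numpy as np, cv2
from cell import get_obs, optics, job
def cam(n):
    d=optics.read_camera(n); d['R']=cv2.Rodrigues(np.array(d['rvec'],float))[0]; d['t']=np.array(d['tvec'],float).ravel(); d['K']=np.array(d['intrinsics']); return d
def ray(d,u,v):
    r=d['R'].T@np.linalg.inv(d['K'])@np.array([u,v,1.]); return -d['R'].T@d['t'], r
def onz(d,u,v,z):
    o,r=ray(d,u,v); return o+r*(z-o[2])/r[2]
def cloud(d):
    z=d['range_z'].astype(float); v,u=np.indices(z.shape)
    p=np.stack([u*z,v*z,z],-1)@np.linalg.inv(d['K']).T
    p=(p-d['t'])@d['R']; p[z==0]=np.nan; return p
def proj(d,P): return cv2.projectPoints(np.array(P,float).reshape(-1,3),d['R'],d['t'],d['K'],None)[0].reshape(-1,2)
def save(d,n): cv2.imwrite('pics/'+n,d['color'][...,::-1])
E
python3 - <<'E'
from h import *
import pickle
for n in('top','side'):
    d=cam(n); save(d,n+'0.png'); pickle.dump(d,open(n+'.pkl','wb')); print(n,d['K'].round(1).tolist(),ray(d,320,200))
print(get_obs())
E
```

```text
pics
top [[519.9, 0.0, 322.3], [0.0, 519.9, 199.1], [0.0, 0.0, 1.0]] (array([0.50897963, 0.01178376, 1.4371387 ]), array([ 0.05391336,  0.00597086, -0.99853866]))
side [[436.0, 0.0, 319.3], [0.0, 436.0, 185.6], [0.0, 0.0, 1.0]] (array([0.36602178, 0.84615628, 0.8874184 ]), array([ 0.19713809, -0.72581098, -0.65986579]))
{'time_s': 0.1, 'joints': array([-1.13696983e+00,  4.23765977e-01,  1.63056640e+00,  8.89426056e-06,
        1.08859499e+00, -1.90007281e-02]), 'joint_velocities': array([ 0.00022409, -0.00120928, -0.00142104, -0.00169097, -0.00199102,
       -0.00033777]), 'effort': array([-2.64710936e-03, -5.45618570e+01, -2.74324179e+01,  6.44029467e-02,
        1.87463744e-02, -3.81529048e-05]), 'tool_pos': array([ 0.273268  , -0.56156392,  0.22199699]), 'orientation': array([ 0.87026407,  1.39117198, -0.86905746]), 'contact_force': array([ 0.36614373,  0.01997327, -0.45365132]), 'moment': array([-0.01118093, -0.00915447, -0.00163967]), 'gripper_width': 0.08792717357620335}
```

View pics/top0.png

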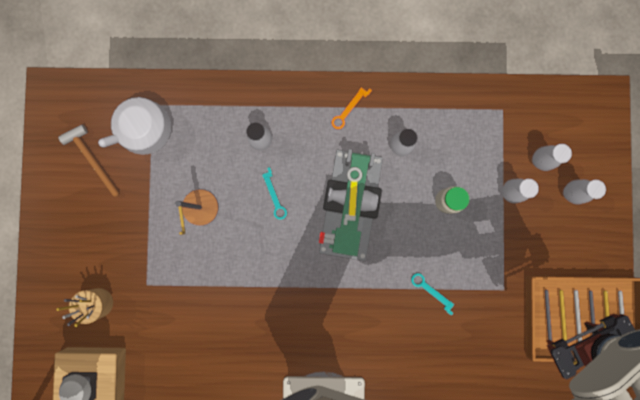

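View pics/side0.png

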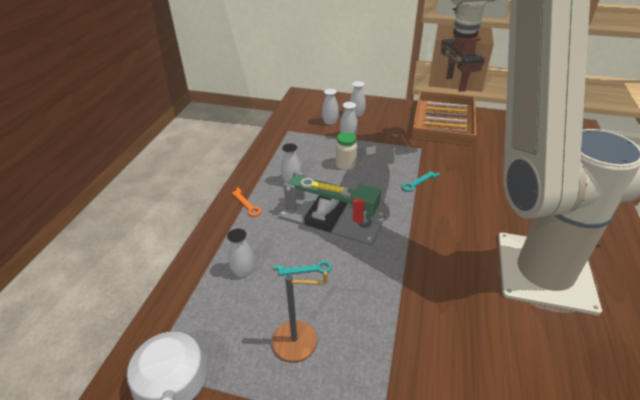

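The top view shows the bar from head (346,238) to hinge (358,163), and the red tab at (322,238). The spanner has its grip at (353,200) and eye at (355,174). The stand foot is at (200,207), the post top near (180,205) and the hook toward (182,232). The vases are at (256,131) and (407,137), the jar at (456,199). The side view agrees, with the stand at (293,340), hook tip near (325,275) and red tab at (358,211).

Run:
```python
from h import *
import pickle
D={n:pickle.load(open(n+'.pkl','rb')) for n in('top','side')}
def mask(d,lo,hi,box):
    m=cv2.inRange(cv2.cvtColor(d['color'],cv2.COLOR_RGB2HSV),lo,hi); o=np.zeros_like(m); x0,y0,x1,y1=box; o[y0:y1,x0:x1]=m[y0:y1,x0:x1]; return o>0
T,S=D['top'],D['side']; CT,CS=cloud(T),cloud(S)
def rep(name,d,C,m):
    P=C[m]; P=P[~np.isnan(P[:,0])]; v,u=np.nonzero(m)
    r=cv2.minAreaRect(np.stack([u,v],1).astype(np.float32)) if len(u) else None
    print(name,len(u),'pix',u.mean().round(1),v.mean().round(1),'med',np.median(P,0).round(4),'zr',np.percentile(P[:,2],[5,95]).round(3),'rect',np.round(r[0],1),np.round(r[1],1),round(r[2],1))
rep('red T',T,CT,mask(T,(0,120,80),(8,255,255),(310,225,335,250)))
rep('red S',S,CS,mask(S,(0,120,80),(8,255,255),(345,190,370,230)))
rep('yel T',T,CT,mask(T,(20,120,100),(34,255,255),(335,160,370,235)))
rep('yel S',S,CS,mask(S,(20,120,100),(34,255,255),(290,170,360,205)))
mg=mask(T,(50,60,20),(90,255,200),(325,140,380,265)); rep('grn T',T,CT,mg)
P=CT[mg]; hd=mg&(np.abs(CT[...,2]-.126)<.008); rep('head T',T,CT,hd)
hd=mg&(np.abs(CT[...,2]-.108)<.007); rep('bar T',T,CT,hd)
rep('brass T',T,CT,mask(T,(12,90,80),(30,255,255),(172,200,190,240)))
rep('foot T',T,CT,mask(T,(5,100,80),(20,255,255),(178,180,225,230))&(CT[...,2]<.06))
rep('brass S',S,CS,mask(S,(14,120,60),(30,255,255),(285,265,335,290)))
rep('foot S',S,CS,mask(S,(5,100,60),(20,255,255),(265,315,325,365)))
rep('cap',T,CT,mask(T,(50,100,60),(80,255,255),(435,180,480,220)))
for n,b in(('va',(235,110,280,160)),('vb',(385,115,425,160))):
    rep(n,T,CT,mask(T,(0,0,0),(180,255,60),b)&(CT[...,2]>.11))
def up(d,b,f,n):
    x0,y0,x1,y1=b; return cv2.resize(d['color'][y0:y1,x0:x1,::-1],None,fx=f,fy=f,interpolation=cv2.INTER_CUBIC)
a=up(T,(315,140,385,265),4,0); b=up(T,(165,160,225,245),4,0); c=up(S,(260,160,400,370),2.5,0)
H=550; W=np.zeros((H,790,3),np.uint8); x=0
for i in(a,b,c):
    h=min(H,i.shape[0]); w=min(i.shape[1],790-x); W[:h,x:x+w]=i[:h,:w]; x+=w
    print(x)
cv2.imwrite('pics/crop1.png',W)
```

```text
red T 48 pix 321.3 237.1 med [0.487  0.0157 0.1504] zr [0.145 0.154] rect [321.3 237.1] [ 4.3 10.5] 9.5
red S 243 pix 357.8 210.1 med [0.4902 0.0171 0.1196] zr [0.083 0.15 ] rect [357.5 210.4] [11.3 24.2] 6.3
yel T 235 pix 352.6 198.2 med [ 0.5865 -0.0638  0.1164] zr [0.109 0.121] rect [352.6 198.1] [ 7.  34.1] 3.8
yel S 169 pix 327.4 186.6 med [ 0.5914 -0.0621  0.116 ] zr [0.109 0.119] rect [327.8 186.7] [30.4  5.7] 11.3
grn T 1410 pix 351.4 212.2 med [ 0.5178 -0.0627  0.1098] zr [0.102 0.128] rect [350.9 203.6] [ 28.3 100.8] 9.5
head T 608 pix 346.5 241.4 med [ 0.477  -0.0483  0.1249] zr [0.121 0.129] rect [346.4 241.4] [24.8 24.7] 9.5
bar T 747 pix 355.8 188.2 med [ 0.6184 -0.0749  0.1067] zr [0.103 0.111] rect [352.2 200.7] [19.7 94.7] 12.0
brass T 194 pix 183.7 215.4 med [0.5402 0.3514 0.1568] zr [0.007 0.235] rect [183.5 217. ] [34. 11.] 90.0
foot T 903 pix 200.5 207.1 med [0.5594 0.3469 0.0117] zr [0.006 0.017] rect [199.5 207. ] [34. 35.] 90.0
brass S 104 pix 309.6 280.9 med [0.5263 0.3428 0.2175] zr [0.215 0.243] rect [309.8 281.1] [ 9.5 35.1] 77.3
foot S 1325 pix 294.1 341.9 med [0.5616 0.3566 0.0114] zr [0.009 0.014] rect [294. 341.] [40. 44.] 90.0
cap 432 pix 456.8 198.3 med [ 0.59   -0.3302  0.1086] zr [0.104 0.113] rect [456.5 198. ] [22. 23.] 90.0
va 112 pix 255.0 130.6 med [0.7552 0.1866 0.1306] zr [0.126 0.135] rect [255. 131.] [14. 14.] 90.0
vb 122 pix 408.1 136.9 med [ 0.7427 -0.2018  0.1301] zr [0.126 0.134] rect [407.5 137. ] [14. 15.] 90.0
280
520
790
```

View pics/crop1.png

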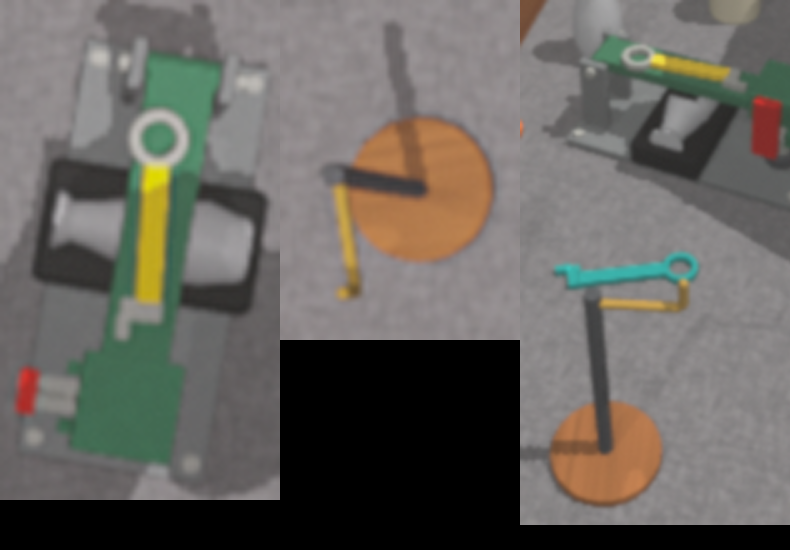

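The crop puts the eye at about (354.6,174.3) in the top image and the hook tip at about (181.6,232.5). The turquoise decoy only appears behind the hook in the side view. Next I'll get metric positions and the first moves.

```bash
cat >> h.py <<'E'
from scipy.spatial.transform import Rotation as Ro
def down(u):  # tool pointing down, jaw axis (tool z) along horizontal u
    x=np.array([0,0,-1.]); z=np.array([u[0],u[1],0.]); z/=np.linalg.norm(z); return np.stack([x,np.cross(z,x),z],1)
def rel(p,Rt,p0,R0):
    return (R0.T@(np.array(p)-p0)*100).round(2), Ro.from_matrix(R0.T@Rt).as_rotvec().round(3)
E
python3 - <<'E'
from h import *
import pickle
T,S=[pickle.load(open(n+'.pkl','rb')) for n in('top','side')]; CT,CS=cloud(T),cloud(S)
def hsv(d): return cv2.cvtColor(d['color'],cv2.COLOR_RGB2HSV)
def sub(m,b):
    o=np.zeros_like(m); x0,y0,x1,y1=b; o[y0:y1,x0:x1]=m[y0:y1,x0:x1]; return o
def tri(a,b):
    A=[];B=[]
    for d,(u,v) in((T,a),(S,b)):
        o,r=ray(d,u,v); r/=np.linalg.norm(r); M=np.eye(3)-np.outer(r,r); A.append(M);B.append(M@o)
    p=np.linalg.lstsq(np.vstack(A),np.hstack(B),rcond=None)[0]; return p.round(4)
# ring
for n,d,b in(('T',T,(345,163,366,184)),('S',S,(298,176,316,192))):
    h=hsv(d); m=sub((h[...,1]<60)&(h[...,2]>120),b).astype(np.uint8)
    c=max(cv2.findContours(m,cv2.RETR_EXTERNAL,cv2.CHAIN_APPROX_NONE)[0],key=len); e=cv2.fitEllipse(c) ; print('ring',n,np.round(e[0],1),np.round(e[1],1),onz(d,*e[0],.118 if n=='T' else .116).round(4))
# yellow
for n,d,b in(('T',T,(335,160,370,235)),('S',S,(290,170,360,205))):
    m=sub(cv2.inRange(hsv(d),(20,120,100),(34,255,255)),b); v,u=np.nonzero(m); P=np.array([onz(d,a,c,.118)[:2] for a,c in zip(u,v)])
    w,V=np.linalg.eigh(np.cov(P.T)); print('yel',n,P.mean(0).round(4),'dir',V[:,1].round(3), 'ext',np.ptp(P@V[:,1]).round(3),np.ptp(P@V[:,0]).round(3))
# head box top & bar
g=sub(cv2.inRange(hsv(T),(50,60,20),(90,255,200)),(325,140,380,265))>0
hd=g&(np.abs(CT[...,2]-.126)<.008); v,u=np.nonzero(hd); P=np.array([onz(T,a,c,.126)[:2] for a,c in zip(u,v)]); r=cv2.minAreaRect((P*1000).astype(np.float32)); print('head',np.round(r[0],1),np.round(r[1],1),r[2])
v,u=np.nonzero(g&(CT[...,2]<.114)); P=np.array([onz(T,a,c,.108)[:2] for a,c in zip(u,v)]); r=cv2.minAreaRect((P*1000).astype(np.float32)); print('bar',np.round(r[0],1),np.round(r[1],1),r[2])
m=sub(cv2.inRange(hsv(T),(0,120,80),(8,255,255)),(310,225,335,250)); v,u=np.nonzero(m); P=np.array([onz(T,a,c,.151)[:2] for a,c in zip(u,v)]); r=cv2.minAreaRect((P*1000).astype(np.float32)); print('tab',np.round(r[0],1),np.round(r[1],1),r[2])
# stand
f=lambda d,u,v,z:onz(d,u,v,z)[:2].round(4)
print('foot',f(T,199.5,207,.016),f(S,294,341,.016))
print('post top',f(T,178,203,.227)); print('tip',f(T,181.5,232.5,.247),f(S,325.5,272,.247),tri((181.5,232.5),(325.5,272)))
m=sub(cv2.inRange(hsv(T),(14,90,80),(30,255,255)),(172,200,190,240))>0
print('tip cloud',np.median(CT[m&(CT[...,2]>.222)],0),(m&(CT[...,2]>.222)).sum())
o=get_obs(); R0=Ro.from_rotvec(o['orientation']).as_matrix(); print(R0.round(3))
E
```

```text
ring T [354.2 173.9] [14.1 15.6] [ 0.6479 -0.0667  0.118 ]
ring S [307.7 180.9] [10.8 15.2] [ 0.6507 -0.0733  0.116 ]
yel T [ 0.5858 -0.0631] dir [-0.999  0.048] ext 0.087 0.018
yel S [ 0.5903 -0.0596] dir [-0.998  0.059] ext 0.086 0.024
head [476.4 -48. ] [62.3 61.9] 81.02413940429688
bar [577.  -60.7] [ 58.6 252.8] 76.09014129638672
tab [486.9  15. ] [10.5 25.9] 81.23907470703125
foot [0.5623 0.3497] [0.5638 0.356 ]
post top [0.5631 0.3499]
tip [0.4948 0.3344] [0.4962 0.3362] [0.4957 0.335  0.2456]
tip cloud [0.49589478 0.33741746 0.23543963] 19
[[-0.001  0.899  0.438]
 [ 0.001  0.438 -0.899]
 [-1.     0.    -0.001]]
```

Run:
```python
from h import *
o=get_obs(); p0=o['tool_pos'];R0=Ro.from_rotvec(o['orientation']).as_matrix()
a=np.radians(-3.5); Rt=down((np.sin(a),-np.cos(a)))
print(rel((.596,-.0655,.20),Rt,p0,R0)); print(o['tool_pos'],Rt.round(3))
```

```text
(array([  2.24,  50.72, -30.48]), array([ 0.514, -0.001,  0.   ]))
[ 0.273268   -0.56156392  0.22199699] [[ 0.     0.998 -0.061]
 [ 0.    -0.061 -0.998]
 [-1.     0.     0.   ]]
```

Call:
carry_out --steps '[[[2.2,50.7,-30.5,0.514,0,0,0.1],[2.2,50.7,-30.5,0.514,0,0,0.1],[2.2,50.7,-30.5,0.514,0,0,0.1],[2.2,50.7,-30.5,0.514,0,0,0.1],[2.2,50.7,-30.5,0.514,0,0,0.1],[2.2,50.7,-30.5,0.514,0,0,0.1],[2.2,50.7,-30.5,0.514,0,0,0.1],[2.2,50.7,-30.5,0.514,0,0,0.1],[2.2,50.7,-30.5,0.514,0,0,0.1],[2.2,50.7,-30.5,0.514,0,0,0.1],[2.2,50.7,-30.5,0.514,0,0,0.1],[2.2,50.7,-30.5,0.514,0,0,0.1]]]' --force 30

```text
time_s: 1.6
tool_pos: [0.5951, -0.0664, 0.2002]
orientation: [1.253, 1.18, -1.255]
contact_force: [-0.3, -0.2, -0.4]
gripper_width: 0.0393
```

Call:
carry_out --steps '[[[4,0,0,0,0,0,0.1],[8,0,0,0,0,0,0.1],[8.7,0,0,0,0,0,0.1],[8.9,0,0,0,0,0,0.1],[8.9,0,0,0,0,0,0.1]]]'

```text
time_s: 2.22
tool_pos: [0.5968, -0.0665, 0.1131]
orientation: [1.255, 1.178, -1.253]
contact_force: [-0.1, -0.2, 0.1]
gripper_width: 0.0395
```

Run:
```python
from h import *
o=get_obs(); print(o['tool_pos'],o['contact_force'],o['joints'].round(2), Ro.from_rotvec(o['orientation']).as_matrix().round(3))
d=cam('side'); t=cam('top')
a=cv2.resize(d['color'][130:250,240:440,::-1],None,fx=3,fy=3,interpolation=cv2.INTER_CUBIC)
cv2.imwrite('pics/g1.png',a)
```

```text
[ 0.59678782 -0.06646229  0.11312844] [-0.10305772 -0.24439701  0.08657162] [-0.13  0.53  1.76 -0.    0.85  1.5 ] [[ 0.002  0.998 -0.062]
 [-0.    -0.062 -0.998]
 [-1.     0.002  0.   ]]
```

View pics/g1.png

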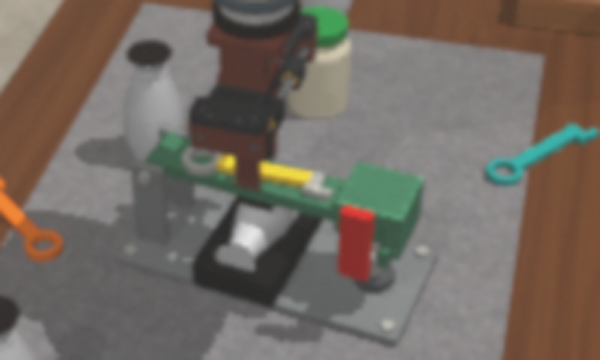

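The gripper straddles the yellow grip: the finger is at crop (248,170) and the eye at (200,160). I'll lower it slightly, close and lift.

Call:
carry_out --steps '[[[0.15,0,0,0,0,0,0.1],[0.15,0,0,0,0,0,1],[0.15,0,0,0,0,0,1],[0.15,0,0,0,0,0,1],[0.15,0,0,0,0,0,1],[0.15,0,0,0,0,0,1],[0.15,0,0,0,0,0,1]]]'

```text
time_s: 3.2
tool_pos: [0.5959, -0.0659, 0.1102]
orientation: [1.254, 1.18, -1.254]
contact_force: [-0.2, -0.2, 0.9]
gripper_width: 0.0156
```

Call:
carry_out --steps '[[[-3,0,0,0,0,0,1],[-7,0,0,0,0,0,1],[-12,0,0,0,0,0,1],[-17,0,0,0,0,0,1],[-20,0,0,0,0,0,1],[-20,0,0,0,0,0,1],[-20,0,0,0,0,0,1]]]'

```text
time_s: 4.08
tool_pos: [0.595, -0.0658, 0.3083]
orientation: [1.253, 1.182, -1.256]
contact_force: [-0.3, 0.0, -2.6]
gripper_width: 0.0156
```

```bash
cat > spn.py <<'E'
from h import *
# measure held spanner with both views, relative to TCP
o=get_obs(); p0=o['tool_pos'];R0=Ro.from_rotvec(o['orientation']).as_matrix(); print(p0,o['contact_force'],o['gripper_width'])
for n in('top','side'):
    d=cam(n); h=cv2.cvtColor(d['color'],cv2.COLOR_RGB2HSV); c=proj(d,p0)[0]; C=cloud(d)
    v,u=np.indices(h.shape[:2]); near=np.linalg.norm(C-p0,axis=-1)<.1
    m=near&(C[...,2]<p0[2]+.025)
    y=m&(h[...,0]>19)&(h[...,0]<35)&(h[...,1]>120); s=m&(h[...,1]<70)&(h[...,2]>110)
    for k,q in(('yel',y),('steel',s)):
        if q.sum()>3: print(n,k,q.sum(),((C[q]-p0)@R0).mean(0).round(4),np.percentile((C[q]-p0)@R0,[3,97],axis=0).round(4).tolist())
    x0,y0=(c-[60,50]).astype(int); a=cv2.resize(d['color'][max(y0,0):y0+100,x0:x0+120,::-1],None,fx=3.2,fy=3.2,interpolation=cv2.INTER_CUBIC)
    W=a if n=='top' else np.hstack([W[:min(len(W),len(a))],a[:min(len(W),len(a))]])
    print(n,'crop origin',x0,y0)
import sys; cv2.imwrite('pics/'+sys.argv[1],W)
E
python3 spn.py g2.png
```

```text
[ 0.59495298 -0.06577518  0.30834812] [-0.32494665  0.01195328 -2.58846533] 0.015647872611928917
top yel 72 [-0.0069 -0.0416 -0.0033] [[-0.0108, -0.0522, -0.0105], [-0.0019, -0.0311, 0.0035]]
top steel 99 [-0.0056 -0.0628 -0.0097] [[-0.0101, -0.0774, -0.0213], [-0.0018, -0.0538, 0.0059]]
top crop origin 298 139
side yel 152 [-0.0046 -0.0078 -0.0044] [[-0.0086, -0.0454, -0.0106], [0.002, 0.037, 0.0067]]
side steel 172 [-0.0036  0.0086 -0.0068] [[-0.0076, -0.072, -0.0208], [0.0027, 0.0708, 0.013]]
side crop origin 265 76
```

View pics/g2.png

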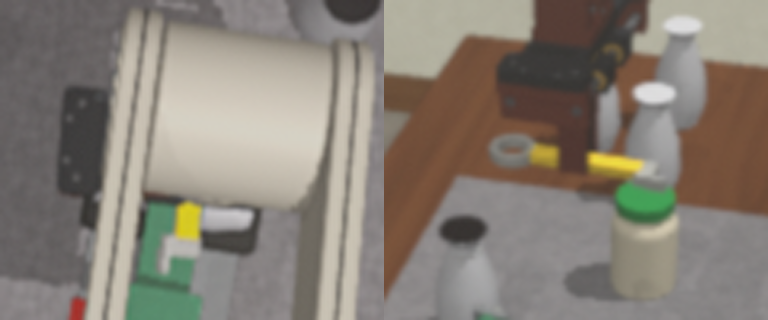

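The spanner is held level, with the eye at side crop (512,150), 52 mm ahead of the TCP. Now I'll carry it to above the hook tip.

Run:
```python
from h import *
o=get_obs(); p0=o['tool_pos'];R0=Ro.from_rotvec(o['orientation']).as_matrix()
a=np.radians(12.5); Rt=down((np.sin(a),-np.cos(a)))
print(rel((.4449,.3238,.31),Rt,p0,R0))
```

```text
(array([ -0.14, -17.35, -37.97]), array([-0.279, -0.001,  0.004]))
```

Call:
carry_out --steps '[[[-0.1,-2,-4,-0.03,0,0,1],[-0.1,-4,-8,-0.06,0,0,1],[-0.1,-6,-13,-0.09,0,0,1],[-0.1,-8,-18,-0.12,0,0,1],[-0.1,-10,-23,-0.15,0,0,1],[-0.1,-12,-28,-0.19,0,0,1],[-0.1,-14,-32,-0.22,0,0,1],[-0.1,-16,-35,-0.25,0,0,1],[-0.1,-17.35,-38,-0.279,0,0.004,1],[-0.1,-17.35,-38,-0.279,0,0.004,1],[-0.1,-17.35,-38,-0.279,0,0.004,1],[-0.1,-17.35,-38,-0.279,0,0.004,1]]]'

```text
time_s: 5.68
tool_pos: [0.4463, 0.323, 0.3107]
orientation: [1.049, 1.301, -1.046]
contact_force: [0.0, 0.6, -1.5]
gripper_width: 0.0156
```

```bash
python3 spn.py g3.png
python3 - <<'E'
from h import *
print(Ro.from_rotvec(get_obs()['orientation']).as_matrix().round(3))
E
```

```text
[0.44627652 0.32300199 0.31069528] [ 0.03263541  0.59678093 -1.49249186] 0.015616957754629058
top yel 32 [-0.0055 -0.0413 -0.0001] [[-0.0121, -0.0507, -0.005], [0.0012, -0.0324, 0.0047]]
top steel 190 [-0.0044  0.0359 -0.0015] [[-0.011, -0.0617, -0.0197], [0.0016, 0.0685, 0.0146]]
top crop origin 118 205
side yel 61 [ 0.0068  0.0068 -0.0034] [[-0.0091, -0.0478, -0.0086], [0.0803, 0.0542, 0.0047]]
side steel 401 [-0.0049  0.0117 -0.0058] [[-0.0085, -0.0707, -0.0196], [0.0013, 0.0716, 0.0148]]
side crop origin 294 198
[[ 0.004  0.977  0.215]
 [ 0.     0.215 -0.977]
 [-1.     0.004  0.001]]
```

View pics/g3.png

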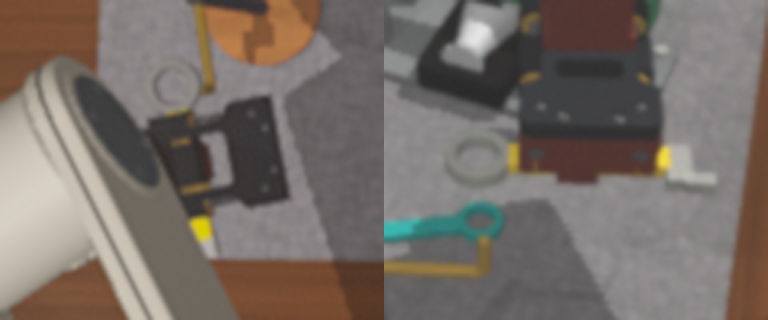

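The ring is at crop (175,85) in the top view and (480,158) in the side view. The hook tip is visible at (208,88) and (486,238). I'll triangulate the eye and compare it with the tip.

Run:
```python
from h import *
import pickle
T,S=[pickle.load(open(n+'.pkl','rb')) for n in('top','side')]
def tri(a,b):
    A=[];B=[]
    for d,(u,v) in((T,a),(S,b)):
        o,r=ray(d,u,v); r/=np.linalg.norm(r); M=np.eye(3)-np.outer(r,r); A.append(M);B.append(M@o)
    return np.linalg.lstsq(np.vstack(A),np.hstack(B),rcond=None)[0].round(4)
f=lambda u,v,x,y:((u+.5)/3.2-.5+x,(v+.5)/3.2-.5+y)
print('eye',tri(f(175,85,118,205),f(96,158,294,198)),onz(T,*f(175,85,118,205),.318),onz(S,*f(96,158,294,198),.316))
print('tip',tri(f(208,86,118,205),f(486-384,240,294,198)),onz(T,*f(208,86,118,205),.247),onz(S,*f(102,239,294,198),.247))
p=np.array([.4463,.3230,.3147]); print('eye kin',p+.052*np.array([.977,.215,0]))
```

```text
eye [0.4987 0.3361 0.3143] [0.4981763  0.33493018 0.318     ] [0.49888368 0.33772848 0.316     ]
tip [0.497  0.3333 0.2414] [0.49707955 0.33183696 0.247     ] [0.49598255 0.33701574 0.247     ]
eye kin [0.497104 0.33418  0.3147  ]
```

Eye and tip agree to within about 3 mm, against 8 mm of play. Lowering now.

Call:
carry_out --steps '[[[2,-0.15,0,0,0,0,1],[4,-0.15,0,0,0,0,1],[5.5,-0.15,0,0,0,0,1],[6.5,-0.15,0,0,0,0,1],[7.5,-0.15,0,0,0,0,1],[8.3,-0.15,0,0,0,0,1],[8.3,-0.15,0,0,0,0,1],[8.3,-0.15,0,0,0,0,1]]]'

```text
time_s: 6.78
tool_pos: [0.4451, 0.3239, 0.2285]
orientation: [1.05, 1.301, -1.044]
contact_force: [0.1, -0.1, -1.8]
gripper_width: 0.0155
```

```bash
python3 spn.py g4.png
```

```text
[0.44506654 0.32388474 0.2285016 ] [ 0.09040432 -0.13594598 -1.78971694] 0.015544399824134835
top yel 46 [ 0.0018  0.0311 -0.0007] [[-0.0113, -0.0503, -0.0057], [0.0135, 0.0963, 0.0041]]
top steel 164 [-0.005   0.0414 -0.0011] [[-0.0111, -0.0609, -0.0186], [0.0112, 0.071, 0.0144]]
top crop origin 127 204
side yel 82 [ 0.0005  0.0417 -0.0025] [[-0.0139, -0.0474, -0.0086], [0.0139, 0.0969, 0.0042]]
side steel 302 [-0.0057  0.0045 -0.0063] [[-0.009, -0.0708, -0.0192], [0.0021, 0.0722, 0.0141]]
side crop origin 293 228
```

View pics/g4.png

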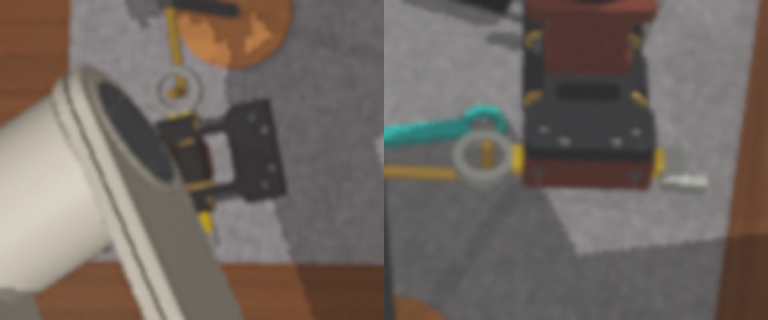

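The hook tip shows inside the ring in both views, at (179,90) and (487,155). Releasing.

Call:
carry_out --steps '[[[0,0,0,0,0,0,-0.6],[0,0,0,0,0,0,-0.6],[0,0,0,0,0,0,-0.6],[0,0,0,0,0,0,-0.6],[0,0,0,0,0,0,-0.6],[-3,0,0,0,0,0,-0.6],[-7,0,0,0,0,0,-0.6],[-11,0,0,0,0,0,-0.6],[-11,0,0,0,0,0,-0.6]]]'

```text
time_s: 8.0
tool_pos: [0.4458, 0.3246, 0.3416]
orientation: [1.054, 1.3, -1.039]
contact_force: [1.0, -0.7, 0.3]
gripper_width: 0.0705
```

Run:
```python
from h import *
d=cam('side'); cv2.imwrite('pics/g5.png',cv2.resize(d['color'][220:380,220:420,::-1],None,fx=3,fy=3,interpolation=cv2.INTER_CUBIC))
o=get_obs(); p0=o['tool_pos'];R0=Ro.from_rotvec(o['orientation']).as_matrix()
a=np.radians(-9); Rt=down((np.sin(a),-np.cos(a)))
tab=np.array([.487,.0155])
print(p0,rel((*tab,.21),Rt,p0,R0),Rt.round(3))
```

```text
[0.44493245 0.32398316 0.33941593] (array([12.91, -2.64, 31.04]), array([ 0.375, -0.002, -0.006])) [[ 0.     0.988 -0.156]
 [ 0.    -0.156 -0.988]
 [-1.     0.     0.   ]]
```

View pics/g5.png

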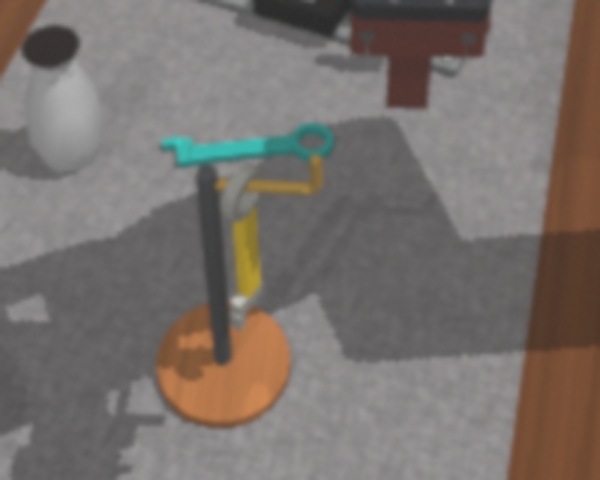

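The spanner hangs on the rod at crop (245,240). Next I'll move over the red tab with a 24 mm opening.

Call:
carry_out --steps '[[[0,-0.5,4,0.05,0,0,0.44],[0,-1,9,0.1,0,0,0.44],[0,-1.5,14,0.16,0,0,0.44],[2,-2,19,0.22,0,0,0.44],[6,-2.3,24,0.28,0,0,0.44],[10,-2.6,28,0.34,0,-0.006,0.44],[12.9,-2.6,31,0.375,-0.002,-0.006,0.44],[12.9,-2.6,31,0.375,-0.002,-0.006,0.44],[12.9,-2.6,31,0.375,-0.002,-0.006,0.44],[12.9,-2.6,31,0.375,-0.002,-0.006,0.44],[12.9,-2.6,31,0.375,-0.002,-0.006,0.44]]]'

```text
time_s: 9.43
tool_pos: [0.4869, 0.0162, 0.2101]
orientation: [1.322, 1.13, -1.324]
contact_force: [0.1, 0.1, 0.5]
gripper_width: 0.0247
```

Run:
```python
from h import *
o=get_obs(); p0=o['tool_pos'];R0=Ro.from_rotvec(o['orientation']).as_matrix(); print(p0,R0.round(3),o['gripper_width'])
a=np.radians(-9); Rt=down((np.sin(a),-np.cos(a)))
print(rel((.487,.0155,.112),Rt,p0,R0))
S=cam('side'); C=cloud(S); h=cv2.cvtColor(S['color'],cv2.COLOR_RGB2HSV); m=cv2.inRange(h,(0,120,80),(8,255,255)); m[:190]=0;m[230:]=0;m[:,:345]=0;m[:,370:]=0
q=(C[m>0]-[.4766,-.0475,0])@np.array([[np.cos(a),np.sin(a),0],[-np.sin(a),np.cos(a),0],[0,0,1]]).T
print('tab in press frame (x,y,z) med/pct',np.median(q,0).round(4),np.nanpercentile(q,[5,95],axis=0).round(3))
cv2.imwrite('pics/g6.png',cv2.resize(S['color'][140:260,270:430,::-1],None,fx=4,fy=4,interpolation=cv2.INTER_CUBIC))
```

```text
[0.48690959 0.01622993 0.21011426] [[-0.     0.988 -0.155]
 [-0.002 -0.155 -0.988]
 [-1.     0.     0.002]] 0.02473913996366805
(array([9.81, 0.02, 0.05]), array([ 0.001,  0.002, -0.   ]))
tab in press frame (x,y,z) med/pct [nan nan nan] [[-0.01   0.059  0.082]
 [ 0.016  0.069  0.15 ]]
```

View pics/g6.png

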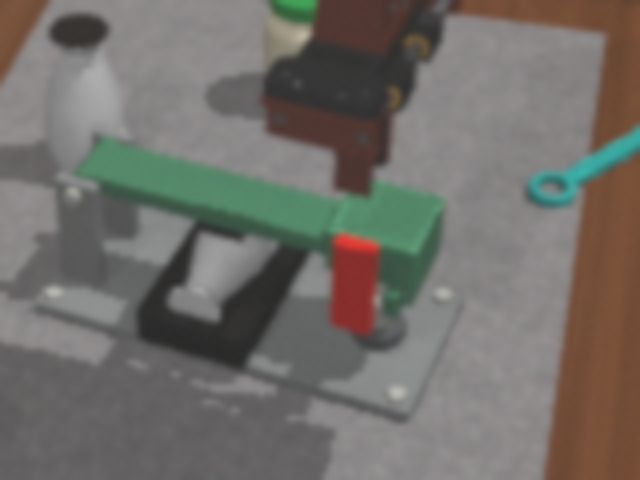

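The gripper is over the tab (tab at crop (355,285), fingers at (355,170)), and the tab's outer face measures about 69 mm from the ball against an expected 70. Descending.

Call:
carry_out --steps '[[[3,0,0.05,0,0,0,0.44],[5,0,0.05,0,0,0,0.44],[6,0,0.05,0,0,0,0.44],[7,0,0.05,0,0,0,0.44],[7,0,0.05,0,0,0,0.44]]]'

```text
time_s: 10.1
tool_pos: [0.4862, 0.0148, 0.139]
orientation: [1.321, 1.131, -1.327]
contact_force: [-0.2, -0.5, 0.4]
gripper_width: 0.0247
```

Call:
carry_out --steps '[[[1,0,0,0,0,0,0.44],[2,0,0,0,0,0,0.44],[2.7,0,0,0,0,0,0.44],[2.7,0,0,0,0,0,0.44],[2.7,0,0,0,0,0,1],[2.7,0,0,0,0,0,1],[2.7,0,0,0,0,0,1],[2.7,0,0,0,0,0,1],[2.7,0,0,0,0,0,1]]]' --force 45

```text
time_s: 11.22
tool_pos: [0.4863, 0.0142, 0.1122]
orientation: [1.321, 1.13, -1.326]
contact_force: [0.8, -4.7, -4.2]
gripper_width: 0.0119
```

Call:
carry_out --steps '[[[0,0,-0.3,0,0,0,1],[0,0,-0.6,0,0,0,1],[0,0,-0.9,0,0,0,1],[0,0,-1.2,0,0,0,1],[0,0,-1.35,0,0,0,1],[0,0,-1.35,0,0,0,1],[0,0,-1.35,0,0,0,1]]]'

```text
time_s: 12.1
tool_pos: [0.4882, 0.0268, 0.1121]
orientation: [1.32, 1.13, -1.327]
contact_force: [0.8, -9.8, -2.9]
gripper_width: 0.0118
```

Run:
```python
from h import *
o=get_obs(); p0=o['tool_pos'];R0=Ro.from_rotvec(o['orientation']).as_matrix(); print(p0,o['contact_force'],o['moment'],o['gripper_width'],o['joints'].round(2))
a=np.radians(-9); ex=np.array([np.cos(a),np.sin(a),0]); ey=np.array([-np.sin(a),np.cos(a),0])
hin=np.array([.4766,-.0475,.098])+.22*ex; print('travel dir check',ey@(p0-[.487,.0155,.112]))
for th in(.05,.1,.16,.22,.28,.34,.4,.47):
    Q=Ro.from_rotvec(ey*th).as_matrix()  # +th about +y: -x side goes up?
    p=hin+Q@(p0-hin); Rt=Q@R0; print(th,*rel(p,Rt,p0,R0),p.round(3))
```

```text
[0.48820777 0.02684655 0.11214178] [ 0.8050678  -9.81838802 -2.91727865] [-1.27940809 -0.098462    0.00316807] 0.011849948695611675 [ 0.03  0.4   2.   -0.01  0.75  1.76]
travel dir check 0.011395788793932113
0.05 [-1.1  0.1  0. ] [-0.    0.   -0.05] [0.489 0.027 0.123]
0.1 [-2.19  0.25  0.01] [-0.   0.  -0.1] [0.491 0.026 0.134]
0.16 [-3.49  0.5   0.01] [-0.001  0.    -0.16 ] [0.493 0.026 0.147]
0.22 [-4.77  0.83  0.02] [-0.001  0.    -0.22 ] [0.496 0.026 0.16 ]
0.28 [-6.03  1.24  0.02] [-0.001  0.    -0.28 ] [0.501 0.025 0.172]
0.34 [-7.26  1.72  0.03] [-0.001  0.    -0.34 ] [0.505 0.024 0.185]
0.4 [-8.47  2.28  0.03] [-0.002  0.    -0.4  ] [0.511 0.023 0.197]
0.47 [-9.82  3.01  0.04] [-0.002  0.    -0.47 ] [0.518 0.022 0.21 ]
```

The latch pull measures 9.8 N, which the spring figures put at about 13 to 15 mm of travel, past the 9 mm needed. Next I'll lift along the hinge arc.

Call:
carry_out --steps '[[[-0.55,0.05,0,0,0,-0.025,1],[-1.1,0.1,0,0,0,-0.05,1],[-2.2,0.25,0,0,0,-0.1,1],[-3.5,0.5,0,0,0,-0.16,1],[-4.8,0.83,0,0,0,-0.22,1],[-6.05,1.24,0,0,0,-0.28,1],[-7.25,1.72,0,0,0,-0.34,1],[-8.45,2.28,0,0,0,-0.4,1],[-9.8,3,0,0,0,-0.47,1],[-9.8,3,0,0,0,-0.47,1],[-9.8,3,0,0,0,-0.47,1],[-9.8,3,0,0,0,-0.47,1]]]'

```text
time_s: 13.6
tool_pos: [0.5177, 0.0217, 0.2103]
orientation: [1.088, 1.499, -1.659]
contact_force: [-3.9, -9.7, -0.4]
gripper_width: 0.0118
```

Run:
```python
from h import *
o=get_obs(); print(o['tool_pos'],o['contact_force'],o['gripper_width'],o['joint_velocities'].round(3))
S=cam('side');T=cam('top');C=cloud(S); h=cv2.cvtColor(S['color'],cv2.COLOR_RGB2HSV); g=cv2.inRange(h,(55,70,20),(85,255,200))>0; g[:,:280]=0; g[:,420:]=0
m=g&(np.abs(C[...,0]-.6)<.16)&(np.abs(C[...,1]+.06)<.08)&(C[...,2]>.09); P=C[m]
ex=np.array([np.cos(-.157),np.sin(-.157),0]); s=(P-[.4766,-.0475,.098])@ex
for lo in(0,.03,.06,.1,.15,.2): q=P[(s>=lo-.03)&(s<lo)]; print(lo,len(q),np.percentile(q[:,2],[50,95]).round(3) if len(q) else '')
cv2.imwrite('pics/fin.png',np.hstack([S['color'][100:380,200:420],T['color'][100:380,150:480]])[...,::-1])
```

```text
[0.51771325 0.02165384 0.21029534] [-3.90771507 -9.68580821 -0.37312271] 0.011803135665274501 [ 0.    -0.001 -0.    -0.001 -0.002 -0.001]
0 102 [0.202 0.212]
0.03 310 [0.223 0.233]
0.06 134 [0.219 0.225]
0.1 16 [0.169 0.173]
0.15 56 [0.148 0.158]
0.2 79 [0.125 0.134]
```

View pics/fin.png

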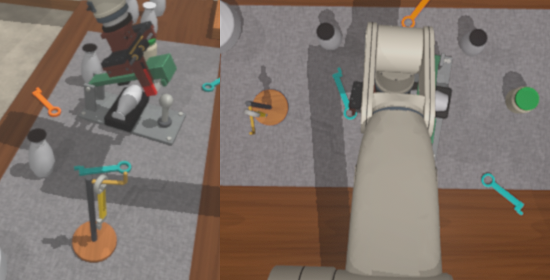

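The final image shows the bar raised with the ball exposed at (165,115), the spanner on the hook at (102,200), and the vases and jar in their original spots. The arm is at rest, so I'll hand in.

```bash
python3 -c "
from h import *
job.job_done(); o=get_obs(); print(o['time_s'],o['tool_pos'],o['gripper_width'])"
```

```text
the job is handed in; nothing more can be done
the job is handed in; nothing more can be done
```

The job is done and handed in. The spanner hangs by its eye on the brass hook, and the gripper still holds the bar up by the red tab, with the latch pulled open.

- **Bar:** The last check, at about 13.6 s, put the head's top at about 0.225 m against 0.126 m when down, so it is roughly 10 cm up. The grip was firm at 11.8 mm and the arm was still.
- **Latch:** The pull force was about 10 N, which the spring figures put at 13–15 mm of travel.
- **Spanner and bystanders:** The last picture shows the spanner on the hook rod, the ball clear of the head, and both standing vases and the jar in their original places to within a couple of pixels, judged by eye.
- **Not checked or not exact:** I did not measure whether the bedded vase is free; I took that from the bar being raised. My final read-out after handing in returned only the hand-in message, so the pose is confirmed only up to just before it. The two cameras differed by up to 7 mm on some points.

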